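# Level a screw rest and lay a neck blank across

## Task

The neck blank has to lie level on the two bench rests. Wind the brass knurled collar of the screw rest up until its cork pad stands level with the cork pad of the plain rest, which is already clamped at the right height. Then lay the dark wooden neck blank flat across both pads, over the middle of each, and let go, leaving the other things on the bench where they are.

Things in the scene. Friction and masses are not known exactly. Their poses are not given: they have to be found in the camera images.
- collar (a joint): angle (rad) of the brass knurled collar, 45 mm across and 18 mm high, on the screw. Turning it counter-clockwise seen from above makes it grow and RAISES collar and pad, 12 mm per full turn (1.91 mm per rad). Range 0 (lowest) to 13.1. It turns with 0.1 N m (about 2 N pushed on its bar), stays where it is left, and does not turn when the pad is lifted or pressed with less than 40 N.
- bar_end (a point): centre of one of two black balls (17 mm) at the ends of the steel bar, 9 mm thick, that goes level straight through the collar; ball centres are 70 mm from the screw's axis, the second ball lies opposite the first. Turns and rises with the collar; its z is the height of the bar's middle. Push the bar sideways anywhere between collar and ball to spin the collar.
- screw_pad (a point): centre of the top face of the screw rest's round cork pad, 54 mm across, on the screw's vertical axis. It rises with the collar but does not turn; 43 mm above the bar's middle, joined to the collar by a sleeve 29 mm thick. 84 to 92 mm above the bench at the start. Below it a round grey base, 88 mm across and 19 mm high, is bolted to the bench.
- plain_pad (a point): centre of the top face of the plain rest's round cork pad (54 mm across), 97 to 108 mm above the bench; black clamp collar with a small red lever on a smooth post, same bolted base, locked at its height. The reference; does not move.
- neck_blank: loose dark wooden neck blank, a straight bar 360 mm long (its y axis), 36 mm wide (x), 22 mm high (z), 0.18 to 0.35 kg; origin at the centre of its underside. Lies flat on the bench at the start; can be grasped across its width at the middle. The two rests stand about 0.17 to 0.3 m apart.
- oilstone: dark oilstone in its wooden box, 62 x 170 x 32 mm, loose; leave it.
- phone: grey phone lying face down, 71 x 146 x 10 mm, loose; leave it.
- glue_brush: glue brush, 20 x 172 x 11 mm, loose; leave it.
- sanding_block: cork sanding block, 60 x 106 x 33 mm, loose; leave it.
- offcut_walnut: small dark walnut offcut, 36 x 62 x 26 mm, loose; leave it.

How it is judged:
By the outcome, as a careful person would: the job done as asked, in the order asked, and still so for the second after the job is handed in, with the robot touching nothing.
It also fails if it takes over 70 s, if anything falls off the work surface, if the arm or the gripper's body presses on something with over 40 N, if the wrist force passes 120 N, or if a joint passes its speed limit or range.

## Robot

A 6-joint arm with a two-finger parallel gripper is mounted at the origin on a cart in front of the work surface, level with it; the furniture and walls round the work are solid. World frame = base frame: x ahead of the robot, y to its left, z up, the work surface at z = 0. Lengths are in m, angles in rad, forces in N, time in s.
With the tool pointing down it reaches from about 0.35 to 0.775 m from the base axis. Payload 7.3 kg.
Tool frame: the origin (TCP) lies midway between the tips of the shut fingers; the grasp point (between the pads) lies 19 mm behind it (robot.grip_depth is the z of the grasp point in the tool frame, in m); z points along the fingers, y is the line along which they close (so a half turn about z gives the same grasp; the last joint's range is limited). The gripper opens to 92 mm and grips with 3 to 60 N. Pads are 19 mm wide; open, the fingers measure 130 mm over their backs; the gripper's body (75 mm by 190 mm) begins 47 mm behind the grasp point.
Start: joints at [1.192, 0.342, 1.524, -0, 1.275, -0.146], TCP at [0.121, 0.511, 0.227] pointing down, gripper open.
Joint ranges: [-2.53, 2.53], [-0.77, 2.02], [0.04, 2.7], [-1, 4.14], [0.28, 2.66], [-3.11, 3.11]. Speed limits (rad/s): [2.57, 2.57, 3.14, 3.14, 3.14, 3.14].

## Interface

Orientations are given as [roll, pitch, yaw] about the fixed x, y, z axes, in that order (R = Rz(yaw) Ry(pitch) Rx(roll)).
In Python, from cell import robot, viewer gives the robot as it stands.
- The arm moves only by the tool step_arm, never from a script. Its argument "increments" is a list of rows, each an object with "delta_pos": the shift along the tool's x, y, z in cm, a list of three; "dr": the turn, a rotation vector about the tool's x, y, z in degrees, a list of three; "fingers": the closure, from -1 (fully open) to 1 (shut), so that 0 is half open. In form: [{"delta_pos": [tx, ty, tz], "dr": [wx, wy, wz], "fingers": fingers}, ...]. A call has exactly 5 rows; each row is the pose to reach, as a shift and turn from the pose commanded when the call began, along the tool's axes at that moment; what a row does not reach only later rows make up. A row lasts 1/8 s, in which the tool goes at most 62.5 mm and 10.7 degrees, less where a joint would pass 70% of its speed; a pose out of reach is approached as far as the arm can. A call with a gripper value outside its range is refused whole. The fingers move at their own pace and stop on an object; "newtons" is the grip in N (left out, the last holds). Time passes only in rows, so rows that repeat a pose let the fingers close, or fill a call up. It gives the time, the measured TCP pose, the force, the opening and the grip force at its end, in the units of the state.
- robot.observe(): the state, without advancing time (a new reading comes with each control period).
- viewer.read_camera(name): name is "scene" or "top" or "wrist"; returns the picture (384x512x3 uint8, red, green, blue); there is no depth.
- viewer.camera_params(name): a dict with "K" (3x3 intrinsics, pixels), "T" (4x4, takes a point from camera to world coordinates). Camera axes: x right, y down, z forward; pixel columns grow to the right and rows downward; lengths in m; the calibration is good to about 2 mm. A picture is of the moment at which its call begins: read the wrist's pose just before it. camera_params takes no time and is no camera call; for the wrist camera it gives the pose at the moment of the call.
- robot.hand_in(): hands the job in; it is judged then, once.
The state is a dict: "time": time; "qpos": joint angles; "qvel": joint speeds; "joint_efforts": joint torques, N m; "tool_pos": TCP position; "tool_rot": TCP orientation; "contact_force": force on the tool from outside, world axes, zero at the start; "torque": the same for the moment, N m; "opening": finger opening in m; "grip_force": force on a finger pad.
Only numpy, scipy, OpenCV 4.12 (cv2) and the standard library are available. Lean on these libraries where they do the work, as an engineer would, in place of code of your own. Each camera call takes 0.05 s, during which the arm holds its last target. There are 200 camera calls.

## Working session

There is one attempt and no reset: what is moved stays moved. The work goes in short steps, Python scripts to look and compute and a tool call to move; the robot and the scene stay as the last step left them, time stands still between calls to the robot, and variables do not carry over. Pictures are saved under pics/ and viewed, at most 10 in all, crops included, and the job is handed in when it is done.

Besides the shell and the picture viewer there is one more tool, called in YAML: its name, and indented under it one key for each argument. step_arm: Moves the arm, as the interface text tells. Its arguments: {"type":"object","properties":{"increments":{"type":"array"},"newtons":{"type":"number"}},"required":["increments"]}

```bash
mkdir -p pics; ls; python3 - <<'E'
from cell import robot, viewer
import cv2,numpy as np
s=robot.observe();print(s)
for n in("scene","top"):
    im=viewer.read_camera(n);p=viewer.camera_params(n);print(n,p["K"],p["T"])
    cv2.imwrite(f"pics/{n}0.png",cv2.resize(im[:,:,::-1],(800,600),interpolation=cv2.INTER_CUBIC))
    np.save(f"pics/{n}0.npy",im)
E
```

```text
pics
{'time': 0.0, 'qpos': array([ 1.19200116e+00,  3.42719627e-01,  1.52503529e+00,  8.77664251e-06,
        1.27534941e+00, -1.45990120e-01]), 'qvel': array([ 0.00013403, -0.00069926, -0.00088531, -0.00055736,  0.00084178,
        0.00055282]), 'joint_efforts': array([ 2.37652013e-03, -4.31236947e+01, -2.44220996e+01,  7.18819303e-02,
        5.60354919e-02, -1.42009303e-04]), 'tool_pos': array([0.12094266, 0.51046819, 0.22604017]), 'tool_rot': array([-3.14009828e+00, -2.28209285e-04,  2.90878488e+00]), 'contact_force': array([-0.64010736,  0.30425805,  0.24610591]), 'torque': array([-0.02237767, -0.01468562,  0.02054814]), 'grip_force': 0.0, 'opening': 0.09202446375639348}
scene [[488.30678642   0.         264.97501391]
 [  0.         488.30678642 194.92830716]
 [  0.           0.           1.        ]] [[ 0.66900154 -0.44234338  0.59730165 -0.41917373]
 [-0.74322326 -0.39002856  0.54359627 -0.89515907]
 [-0.00749151 -0.80759523 -0.5896896   1.01768542]
 [ 0.          0.          0.          1.        ]]
top [[453.43635249   0.         250.14230735]
 [  0.         453.43635249 183.39367425]
 [  0.           0.           1.        ]] [[ 0.00229551 -0.98915865  0.14683289  0.35115399]
 [-0.99985993 -0.00470457 -0.0160617  -0.01058567]
 [ 0.01657836 -0.14677545 -0.9890309   1.32629594]
 [ 0.          0.          0.          1.        ]]
```

View pics/top0.png

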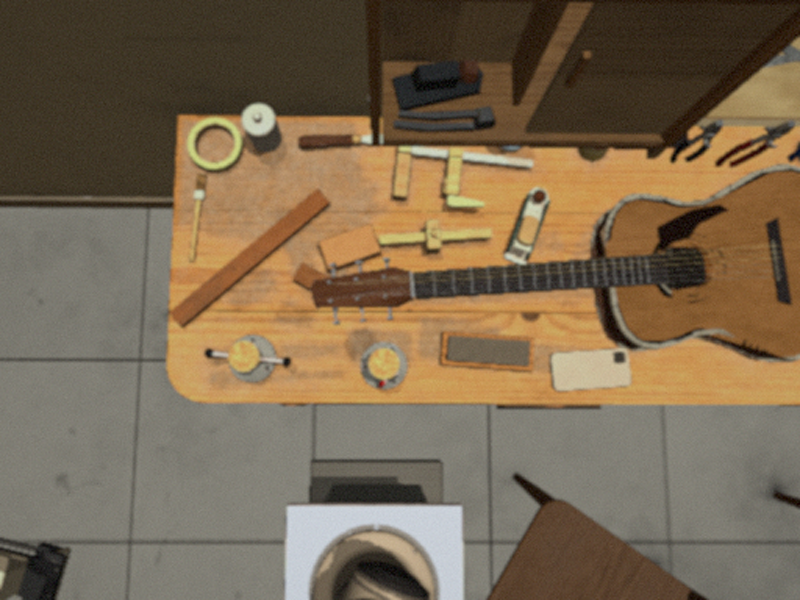

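View pics/scene0.png

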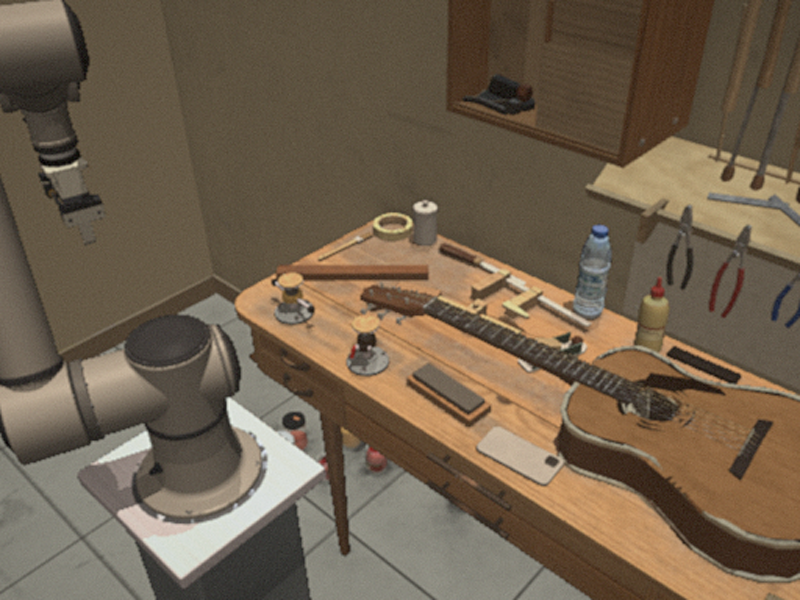

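```bash
cat > h.py <<'E'
import numpy as np, cv2
from cell import robot, viewer
def plane(n,u,v,z,P=None):
    P=P or viewer.camera_params(n);K,T=P["K"],P["T"]
    d=T[:3,:3]@np.linalg.solve(K,[u,v,1.]);o=T[:3,3]
    return o+d*(z-o[2])/d[2]
def proj(n,X,P=None):
    P=P or viewer.camera_params(n);K,T=P["K"],P["T"]
    c=T[:3,:3].T@(np.asarray(X,float)-T[:3,3]);p=K@c;return p[:2]/p[2]
def tri(ua,ub,a="top",b="scene"):
    A=[]
    for n,(u,v) in((a,ua),(b,ub)):
        P=viewer.camera_params(n);M=P["K"]@np.linalg.inv(P["T"])[:3]
        A+=[u*M[2]-M[0],v*M[2]-M[1]]
    x=np.linalg.svd(np.array(A))[2][-1];return x[:3]/x[3]
E
python3 - <<'E'
from h import *
a=np.load("pics/top0.npy")[:,:,::-1];b=np.load("pics/scene0.npy")[:,:,::-1]
# top crop: u 105..265, v 115..255 x5 ; scene crop u 150..290,v 160..250
A=cv2.resize(a[195:255,120:280],(800,300),interpolation=cv2.INTER_CUBIC)
B=cv2.resize(b[165:245,165:272],(400*107//80,400),interpolation=cv2.INTER_CUBIC)
cv2.imwrite("pics/cA.png",A);
C=np.zeros((600,800,3),np.uint8);C[:300]=A
B=cv2.resize(b[168:243,160:260],(400,300),interpolation=cv2.INTER_CUBIC);C[300:,:400]=B
D=cv2.resize(a[110:215,105:245],(400,300),interpolation=cv2.INTER_CUBIC);C[300:,400:]=D
cv2.imwrite("pics/crop0.png",C)
E
```

```text
(no output)
```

View pics/crop0.png

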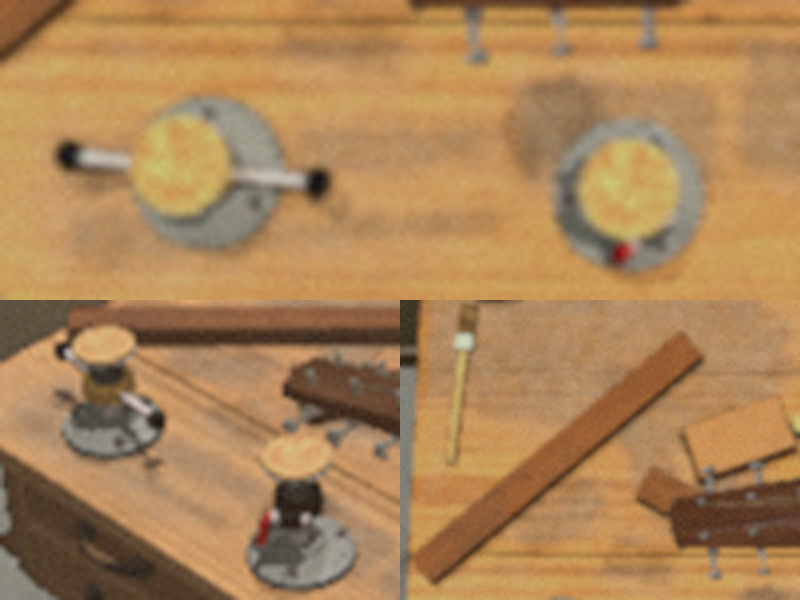

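```bash
python3 - <<'E'
from h import *
np.set_printoptions(precision=4,suppress=True)
t=lambda x,y:(120+(x+.5)/5-.5,195+(y+.5)/5-.5)
s=lambda x,y:(160+(x+.5)/4-.5,168+(y-300+.5)/4-.5)
d=lambda x,y:(105+(x-400+.5)*.35-.5,110+(y-300+.5)*.35-.5)
print("screw",tri(t(181,166),s(105,344)),plane("top",*t(181,166),.088))
print("plain",tri(t(629,189),s(296,456)),plane("top",*t(629,189),.1025))
print("ballL",tri(t(68,155),s(64,350)),plane("top",*t(68,155),.045))
print("ballR",tri(t(317,183),s(155,414)),plane("top",*t(317,183),.045))
print("bases",plane("top",*t(208,173),.019),plane("top",*t(629,196),.019))
c=np.array([plane("top",*d(*p),.022) for p in((683,331),(703,358),(433,583),(415,558))]);print(c,c.mean(0))
e=(c[0]+c[1]-c[2]-c[3])/2;print(np.linalg.norm(e),np.degrees(np.arctan2(e[1],e[0])),np.linalg.norm(c[0]-c[1]))
g=[(450,464),(682,430),(640,490),(671,525)]
for p in g: print(p,plane("top",*d(*p),.03))
E
```

```text
screw [0.4126 0.224  0.0899] [0.412  0.2249 0.088 ]
plain [ 0.4    -0.0182  0.1008] [ 0.3997 -0.018   0.1025]
ballL [0.4207 0.2954 0.0473] [0.4201 0.2965 0.045 ]
ballR [0.4045 0.1555 0.0541] [0.4049 0.1567 0.045 ]
bases [0.4115 0.2225 0.019 ] [ 0.3991 -0.0186  0.019 ]
[[0.7325 0.1063 0.022 ]
 [0.7039 0.0851 0.022 ]
 [0.4695 0.3525 0.022 ]
 [0.4946 0.3717 0.022 ]] [0.6001 0.2289 0.022 ]
0.35600349884860794 -48.444375953658536 0.03563823296730069
(450, 464) [0.5896 0.3386 0.03  ]
(682, 430) [0.626  0.1048 0.03  ]
(640, 490) [0.5639 0.1461 0.03  ]
(671, 525) [0.5283 0.1141 0.03  ]
```

```bash
cat >> h.py <<'E'
from scipy.spatial.transform import Rotation as Ro
def go(x,y,z,yaw,s=None):
    "tool-frame shift (cm) and turn (deg) to a tool-down pose with yaw in deg"
    s=s or robot.observe();R=Ro.from_euler("xyz",s["tool_rot"])
    d=R.inv().apply(np.array([x,y,z])-s["tool_pos"])*100
    w=(R.inv()*Ro.from_euler("xyz",[180,0,yaw],degrees=True)).as_rotvec(degrees=True)
    print("delta",d.round(2),"dr",w.round(1),"yaw now",np.degrees(s["tool_rot"][2]).round(1),"t",round(s["time"],2),"F",s["contact_force"].round(1),"q1,q6",s["qpos"][[0,5]].round(2),"pos",s["tool_pos"].round(4))
E
python3 -c "
from h import *
print(tri((201.6,188.8),(236.8,186.9)))
go(.412,.2245,.17,143.5)"
```

```text
[0.52804579 0.1031181  0.05041475]
delta [-34.92 -21.11   5.63] dr [-0.1  0.  23.2] yaw now 166.7 t 0.1 F [-1.3 -1.   0.2] q1,q6 [ 1.19 -0.15] pos [0.1209 0.5105 0.2261]
```

step_arm:
  increments:
    - {"delta_pos":[-4.7,-2.8,0.7],"dr":[0,0,10],"fingers":-0.74}
    - {"delta_pos":[-9.4,-5.7,1.4],"dr":[0,0,20],"fingers":-0.74}
    - {"delta_pos":[-14.1,-8.5,2.1],"dr":[0,0,30],"fingers":-0.74}
    - {"delta_pos":[-18.8,-11.4,2.8],"dr":[0,0,40],"fingers":-0.74}
    - {"delta_pos":[-23.5,-14.2,3.5],"dr":[0,0,50],"fingers":-0.74}

```text
time: 0.72
tool_pos: [0.3179, 0.317, 0.1914]
tool_rot: [-3.141, -0.0, 2.031]
contact_force: [0.1, 0.3, 0.3]
opening: 0.0801
grip_force: 0.0
```

```bash
python3 -c "
from h import *
go(.412,.2245,.17,66.7);print(robot.observe()['opening'])"
```

```text
delta [-12.47   4.33   2.14] dr [-0.  -0.  49.6] yaw now 116.3 t 0.72 F [0.1 0.3 0.3] q1,q6 [0.61 0.15] pos [0.3179 0.317  0.1914]
0.08012038728784422
```

step_arm:
  increments:
    - {"delta_pos":[-4.2,1.4,0.7],"dr":[0,0,10],"fingers":-0.74}
    - {"delta_pos":[-8.4,2.9,1.4],"dr":[0,0,20],"fingers":-0.74}
    - {"delta_pos":[-12.47,4.33,2.1],"dr":[0,0,30],"fingers":-0.74}
    - {"delta_pos":[-12.47,4.33,2.1],"dr":[0,0,40],"fingers":-0.74}
    - {"delta_pos":[-12.47,4.33,2.1],"dr":[0,0,50],"fingers":-0.74}

```text
time: 1.35
tool_pos: [0.4118, 0.2258, 0.1702]
tool_rot: [-3.141, 0.001, 1.156]
contact_force: [0.2, 0.6, -0.0]
opening: 0.0804
grip_force: 0.0
```

step_arm:
  increments:
    - {"delta_pos":[0,0,0],"dr":[0,0,10.4],"fingers":-0.74}
    - {"delta_pos":[0,0,0],"dr":[0,0,20.8],"fingers":-0.74}
    - {"delta_pos":[0,0,0],"dr":[0,0,31.2],"fingers":-0.74}
    - {"delta_pos":[0,0,0],"dr":[0,0,41.6],"fingers":-0.74}
    - {"delta_pos":[0,0,0],"dr":[0,0,52],"fingers":-0.74}

```text
time: 1.98
tool_pos: [0.4114, 0.2264, 0.1704]
tool_rot: [3.142, 0.001, 0.25]
contact_force: [-0.2, -0.7, 0.7]
opening: 0.0796
grip_force: 0.0
```

step_arm:
  increments:
    - {"delta_pos":[0,0,0.5],"dr":[0,0,10.4],"fingers":-0.74}
    - {"delta_pos":[0,0,1],"dr":[0,0,20.8],"fingers":-0.74}
    - {"delta_pos":[0,0,1.5],"dr":[0,0,31.2],"fingers":-0.74}
    - {"delta_pos":[0,0,2],"dr":[0,0,41.6],"fingers":-0.74}
    - {"delta_pos":[0,0,2.5],"dr":[0,0,51.6],"fingers":-0.74}

```text
time: 2.6
tool_pos: [0.4114, 0.2264, 0.1453]
tool_rot: [3.141, 0.0, -0.651]
contact_force: [-0.4, -0.0, 1.4]
opening: 0.0798
grip_force: 0.0
```

```bash
python3 - <<'E'
from h import *
go(.412,.2245,.037,-36.5)
im=viewer.read_camera("wrist");p=viewer.camera_params("wrist");np.savez("pics/w1.npz",im=im,K=p["K"],T=p["T"])
for X in((.412,.2245,.089),(.4205,.296,.046),(.4045,.156,.046)):print(proj("wrist",X,p))
cv2.imwrite("pics/w1.png",im[:,:,::-1])
E
```

```text
delta [ 0.17  0.11 10.83] dr [ 0.   0.  -0.8] yaw now -37.3 t 2.6 F [-0.4 -0.   1.4] q1,q6 [0.34 2.56] pos [0.4114 0.2264 0.1453]
[258.53259055 206.17565208]
[190.37827332 229.34610095]
[327.8677307  149.54633639]
```

View pics/w1.png

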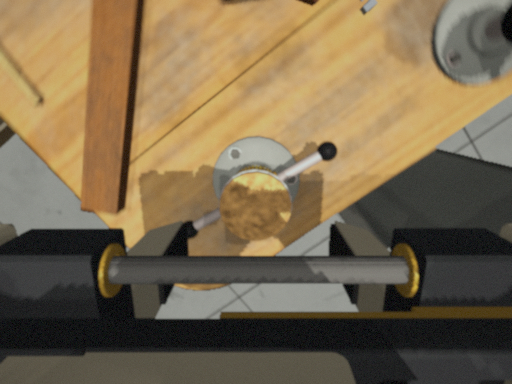

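step_arm:
  increments:
    - {"delta_pos":[0.15,0.1,3],"dr":[0,0,-0.8],"fingers":-0.74}
    - {"delta_pos":[0.15,0.1,6],"dr":[0,0,-0.8],"fingers":-0.74}
    - {"delta_pos":[0.15,0.1,8.5],"dr":[0,0,-0.8],"fingers":-0.74}
    - {"delta_pos":[0.15,0.1,10.2],"dr":[0,0,-0.8],"fingers":-0.74}
    - {"delta_pos":[0.15,0.1,10.8],"dr":[0,0,-0.8],"fingers":-0.74}

```text
time: 3.28
tool_pos: [0.4116, 0.2245, 0.0368]
tool_rot: [3.14, 0.001, -0.629]
contact_force: [0.9, -0.3, 0.7]
opening: 0.0798
grip_force: 0.0
```

step_arm:
  increments:
    - {"delta_pos":[0,0,0],"dr":[0,0,-10],"fingers":-0.74}
    - {"delta_pos":[0,0,0],"dr":[0,0,-20],"fingers":-0.74}
    - {"delta_pos":[0,0,-0.05],"dr":[0,0,-30],"fingers":-0.74}
    - {"delta_pos":[0,0,-0.1],"dr":[0,0,-40],"fingers":-0.74}
    - {"delta_pos":[0,0,-0.12],"dr":[0,0,-50],"fingers":-0.74}

```text
time: 3.9
tool_pos: [0.4138, 0.2252, 0.0397]
tool_rot: [-3.141, -0.004, 0.249]
contact_force: [3.1, 2.0, -1.6]
opening: 0.0798
grip_force: 1.4
```

```bash
python3 - <<'E'
from h import *
go(.412,.2245,.038,14);print(robot.observe()["torque"])
im=viewer.read_camera("wrist")
cv2.imwrite("pics/w2.png",im[:,:,::-1])
E
```

```text
delta [-0.19  0.03  0.17] dr [-0.  -0.2  0.3] yaw now 14.3 t 3.9 F [ 3.1  2.  -1.6] q1,q6 [0.34 1.66] pos [0.4138 0.2252 0.0397]
[-0.02347083 -0.36451684 -0.13485172]
```

View pics/w2.png

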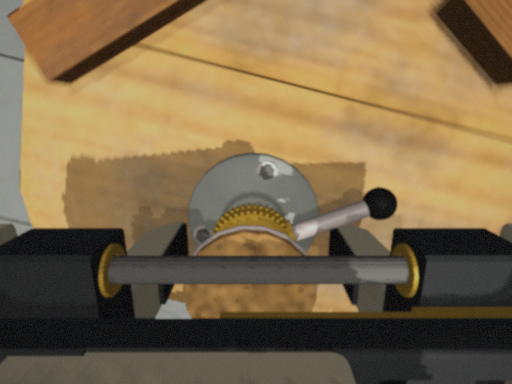

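step_arm:
  increments:
    - {"delta_pos":[0,0,-0.03],"dr":[0,0,-10],"fingers":-0.74}
    - {"delta_pos":[0,0,-0.06],"dr":[0,0,-20],"fingers":-0.74}
    - {"delta_pos":[0,0,-0.1],"dr":[0,0,-30],"fingers":-0.74}
    - {"delta_pos":[0,0,-0.13],"dr":[0,0,-40],"fingers":-0.74}
    - {"delta_pos":[0,0,-0.17],"dr":[0,0,-50],"fingers":-0.74}

```text
time: 4.58
tool_pos: [0.4137, 0.2255, 0.0415]
tool_rot: [3.139, -0.003, 1.118]
contact_force: [2.3, 2.5, -0.6]
opening: 0.0801
grip_force: 1.3
```

step_arm:
  increments:
    - {"delta_pos":[0,0,-0.03],"dr":[0,0,-10],"fingers":-0.74}
    - {"delta_pos":[0,0,-0.06],"dr":[0,0,-20],"fingers":-0.74}
    - {"delta_pos":[0,0,-0.1],"dr":[0,0,-30],"fingers":-0.74}
    - {"delta_pos":[0,0,-0.13],"dr":[0,0,-40],"fingers":-0.74}
    - {"delta_pos":[0,0,-0.17],"dr":[0,0,-50],"fingers":-0.74}

```text
time: 5.2
tool_pos: [0.4126, 0.2254, 0.0429]
tool_rot: [3.14, -0.001, 1.991]
contact_force: [-1.2, 2.9, -0.7]
opening: 0.08
grip_force: 1.2
```

```bash
python3 - <<'E'
from h import *
go(.412,.2245,.0415,114);print(robot.observe()["torque"])
E
```

```text
delta [-0.06 -0.09  0.14] dr [ 0.1 -0.   0.1] yaw now 114.1 t 5.2 F [-1.2  2.9 -0.7] q1,q6 [ 0.34 -0.08] pos [0.4126 0.2254 0.0429]
[ 0.43851688  0.12057235 -0.12511812]
```

step_arm:
  increments:
    - {"delta_pos":[0,0,-0.03],"dr":[0,0,-10],"fingers":-0.74}
    - {"delta_pos":[0,0,-0.06],"dr":[0,0,-20],"fingers":-0.74}
    - {"delta_pos":[0,0,-0.1],"dr":[0,0,-30],"fingers":-0.74}
    - {"delta_pos":[0,0,-0.13],"dr":[0,0,-40],"fingers":-0.74}
    - {"delta_pos":[0,0,-0.17],"dr":[0,0,-50],"fingers":-0.74}

```text
time: 5.82
tool_pos: [0.4127, 0.2251, 0.0445]
tool_rot: [3.141, 0.001, 2.864]
contact_force: [1.1, 0.6, -1.4]
opening: 0.0797
grip_force: 1.4
```

step_arm:
  increments:
    - {"delta_pos":[0,0,-0.03],"dr":[0,0,-10],"fingers":-0.74}
    - {"delta_pos":[0,0,-0.06],"dr":[0,0,-20],"fingers":-0.74}
    - {"delta_pos":[0,0,-0.1],"dr":[0,0,-30],"fingers":-0.74}
    - {"delta_pos":[0,0,-0.13],"dr":[0,0,-40],"fingers":-0.74}
    - {"delta_pos":[0,0,-0.17],"dr":[0,0,-50],"fingers":-0.74}

```text
time: 6.45
tool_pos: [0.4136, 0.2253, 0.0465]
tool_rot: [-3.141, 0.003, -2.547]
contact_force: [3.0, 0.6, -2.0]
opening: 0.0798
grip_force: 1.3
```

```bash
python3 - <<'E'
from h import *
go(.412,.2245,.13,214);print(robot.observe()["torque"])
E
```

```text
delta [ 0.15  0.02 -8.35] dr [-0.   0.2  0.1] yaw now -145.9 t 6.45 F [ 3.   0.6 -2. ] q1,q6 [ 0.34 -1.83] pos [0.4136 0.2253 0.0465]
[ 0.21063466 -0.48689869 -0.08797762]
```

step_arm:
  increments:
    - {"delta_pos":[0.15,0,-0.2],"dr":[0,0,5],"fingers":-0.74}
    - {"delta_pos":[0.15,0,-4],"dr":[0,0,5],"fingers":-0.74}
    - {"delta_pos":[0.15,0,-7.5],"dr":[0,0,10],"fingers":0.3}
    - {"delta_pos":[0.15,0,-7.5],"dr":[0,0,20],"fingers":1}
    - {"delta_pos":[0.15,0,-7.5],"dr":[0,0,30],"fingers":1}
  newtons: 10

```text
time: 7.08
tool_pos: [0.4112, 0.224, 0.1217]
tool_rot: [3.141, 0.001, -3.081]
contact_force: [-0.5, -0.8, 0.3]
opening: 0.0541
grip_force: 0.0
```

step_arm:
  increments:
    - {"delta_pos":[0,0,0.5],"dr":[0,0,10],"fingers":1}
    - {"delta_pos":[0,0,1],"dr":[0,0,20],"fingers":1}
    - {"delta_pos":[0,0,1.5],"dr":[0,0,30],"fingers":1}
    - {"delta_pos":[0,0,1.5],"dr":[0,0,40],"fingers":1}
    - {"delta_pos":[0,0,1.5],"dr":[0,0,50],"fingers":1}

```text
time: 7.7
tool_pos: [0.4109, 0.2239, 0.106]
tool_rot: [3.141, -0.0, 2.329]
contact_force: [-1.3, 0.2, -0.3]
opening: 0.0044
grip_force: 0.0
```

```bash
python3 - <<'E'
from h import *
go(.412,.2245,.096,124)
E
```

```text
delta [-0.03  0.11  1.  ] dr [ 0.  -0.   9.4] yaw now 133.4 t 7.7 F [-1.3  0.2 -0.3] q1,q6 [ 0.33 -0.42] pos [0.4109 0.2239 0.106 ]
```

step_arm:
  increments:
    - {"delta_pos":[0,0.1,0.4],"dr":[0,0,5],"fingers":1}
    - {"delta_pos":[0,0.1,0.6],"dr":[0,0,5],"fingers":1}
    - {"delta_pos":[0,0.1,0.8],"dr":[0,0,5],"fingers":1}
    - {"delta_pos":[0,0.1,0.95],"dr":[0,0,5],"fingers":1}
    - {"delta_pos":[0,0.1,1.05],"dr":[0,0,5],"fingers":1}

```text
time: 8.32
tool_pos: [0.412, 0.2247, 0.0987]
tool_rot: [3.14, 0.001, 2.251]
contact_force: [-13.0, -4.8, 42.0]
opening: 0.0005
grip_force: 21.0
```

```bash
python3 - <<'E'
from h import *
go(.412,.2245,.096,128)
E
```

```text
delta [-0.02 -0.01  0.27] dr [0.1 0.1 1. ] yaw now 129.0 t 8.32 F [-13.   -4.8  42. ] q1,q6 [ 0.34 -0.34] pos [0.412  0.2247 0.0987]
```

step_arm:
  increments:
    - {"delta_pos":[0,0,-0.15],"dr":[0,0,0],"fingers":1}
    - {"delta_pos":[0,0,-0.25],"dr":[0,0,0],"fingers":1}
    - {"delta_pos":[0,0,-0.25],"dr":[0,0,0],"fingers":1}
    - {"delta_pos":[0,0,-0.25],"dr":[0,0,0],"fingers":1}
    - {"delta_pos":[0,0,-0.25],"dr":[0,0,0],"fingers":1}

```text
time: 8.95
tool_pos: [0.4118, 0.2247, 0.099]
tool_rot: [3.141, 0.0, 2.25]
contact_force: [-4.2, -1.7, 12.6]
opening: 0.0008
grip_force: 6.1
```

```bash
python3 - <<'E'
from h import *
go(.3995,-.018,.12,34)
E
```

```text
delta [-18.1  -16.21  -2.1 ] dr [ 0.1 -0.  94.9] yaw now 128.9 t 8.95 F [-4.2 -1.7 12.6] q1,q6 [ 0.34 -0.34] pos [0.4118 0.2247 0.099 ]
```

step_arm:
  increments:
    - {"delta_pos":[-1,-1,-1.8],"dr":[0,0,5],"fingers":1}
    - {"delta_pos":[-5,-4.5,-2.1],"dr":[0,0,15],"fingers":1}
    - {"delta_pos":[-9.3,-8.3,-2.1],"dr":[0,0,25],"fingers":1}
    - {"delta_pos":[-13.6,-12.2,-2.1],"dr":[0,0,35],"fingers":1}
    - {"delta_pos":[-18.1,-16.2,-2.1],"dr":[0,0,45],"fingers":1}

```text
time: 9.57
tool_pos: [0.3989, -0.0196, 0.1191]
tool_rot: [3.141, 0.0, 1.46]
contact_force: [2.1, -0.1, -0.2]
opening: 0.0005
grip_force: 0.0
```

step_arm:
  increments:
    - {"delta_pos":[0,0,0.3],"dr":[0,0,5],"fingers":1}
    - {"delta_pos":[0,0,0.7],"dr":[0,0,15],"fingers":1}
    - {"delta_pos":[0,0,0.9],"dr":[0,0,25],"fingers":1}
    - {"delta_pos":[0,0,1.1],"dr":[0,0,35],"fingers":1}
    - {"delta_pos":[0,0,1.2],"dr":[0,0,45],"fingers":1}

```text
time: 10.2
tool_pos: [0.3991, -0.018, 0.1067]
tool_rot: [-3.141, -0.0, 0.674]
contact_force: [-0.2, 0.6, 0.3]
opening: 0.0003
grip_force: 0.0
```

```bash
python3 - <<'E'
from h import *
go(.3995,-.018,.1,34)
E
```

```text
delta [0.03 0.03 0.67] dr [-0.  -0.   4.6] yaw now 38.6 t 10.2 F [-0.2  0.6  0.3] q1,q6 [-0.24  0.66] pos [ 0.3991 -0.018   0.1067]
```

step_arm:
  increments:
    - {"delta_pos":[0,0,0.2],"dr":[0,0,0],"fingers":1}
    - {"delta_pos":[0,0,0.3],"dr":[0,0,0],"fingers":1}
    - {"delta_pos":[0,0,0.4],"dr":[0,0,0],"fingers":1}
    - {"delta_pos":[0,0,0.5],"dr":[0,0,0],"fingers":1}
    - {"delta_pos":[0,0,0.55],"dr":[0,0,0],"fingers":1}

```text
time: 10.82
tool_pos: [0.3992, -0.018, 0.1018]
tool_rot: [3.141, -0.0, 0.679]
contact_force: [-4.4, 0.1, 12.7]
opening: 0.0007
grip_force: 6.7
```

```bash
python3 - <<'E'
from h import *
go(.412,.2245,.13,21.5)
E
```

```text
delta [ 16.23 -18.06  -2.82] dr [ 0.  -0.  17.4] yaw now 38.9 t 10.82 F [-4.4  0.1 12.7] q1,q6 [-0.24  0.65] pos [ 0.3992 -0.018   0.1018]
```

step_arm:
  increments:
    - {"delta_pos":[1,-1,-2.5],"dr":[0,0,3],"fingers":-0.2}
    - {"delta_pos":[5,-5.5,-2.9],"dr":[0,0,7],"fingers":-0.74}
    - {"delta_pos":[9,-10,-2.9],"dr":[0,0,11],"fingers":-0.74}
    - {"delta_pos":[13,-14.3,-2.9],"dr":[0,0,15],"fingers":-0.74}
    - {"delta_pos":[16.25,-18.1,-2.9],"dr":[0,0,17.4],"fingers":-0.74}

```text
time: 11.45
tool_pos: [0.4121, 0.2271, 0.1303]
tool_rot: [-3.142, -0.001, 0.374]
contact_force: [0.1, -0.5, -0.0]
opening: 0.0458
grip_force: 0.0
```

```bash
python3 - <<'E'
from h import *
go(.412,.2245,.047,21.5)
print(robot.observe()["opening"])
im=viewer.read_camera("wrist")
cv2.imwrite("pics/w3.png",im[:,:,::-1])
E
```

```text
delta [-0.11  0.24  8.33] dr [-0. -0. -0.] yaw now 21.5 t 11.45 F [ 0.1 -0.5 -0. ] q1,q6 [0.34 1.54] pos [0.4121 0.2271 0.1303]
0.045790352054029884
```

View pics/w3.png

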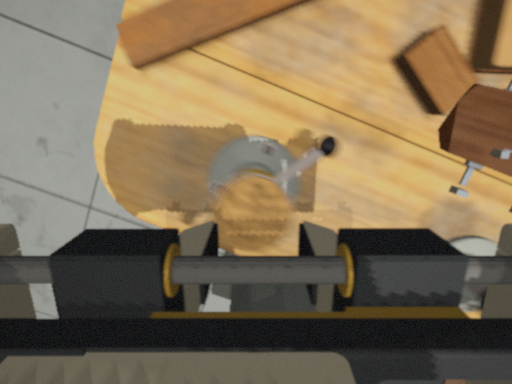

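step_arm:
  increments:
    - {"delta_pos":[0,0,0],"dr":[0,0,0],"fingers":-0.74}
    - {"delta_pos":[0,0,0],"dr":[0,0,0],"fingers":-0.74}
    - {"delta_pos":[0,0,0.5],"dr":[0,0,0],"fingers":-0.74}
    - {"delta_pos":[0,0,1],"dr":[0,0,0],"fingers":-0.74}
    - {"delta_pos":[0,0,1.5],"dr":[0,0,0],"fingers":-0.74}

```text
time: 12.12
tool_pos: [0.4122, 0.2244, 0.1148]
tool_rot: [-3.142, 0.0, 0.374]
contact_force: [0.1, 0.4, 0.0]
opening: 0.0801
grip_force: 0.0
```

```bash
python3 - <<'E'
from h import *
go(.412,.2245,.047,21.5)
E
```

```text
delta [-0.01 -0.01  6.78] dr [-0.   0.  -0.1] yaw now 21.4 t 12.12 F [0.1 0.4 0. ] q1,q6 [0.34 1.53] pos [0.4122 0.2244 0.1148]
```

step_arm:
  increments:
    - {"delta_pos":[0,0,2.5],"dr":[0,0,0],"fingers":-0.74}
    - {"delta_pos":[0,0,5],"dr":[0,0,0],"fingers":-0.74}
    - {"delta_pos":[0,0,6.5],"dr":[0,0,0],"fingers":-0.74}
    - {"delta_pos":[0,0,6.8],"dr":[0,0,0],"fingers":-0.74}
    - {"delta_pos":[0,0,6.8],"dr":[0,0,-8],"fingers":-0.74}

```text
time: 12.75
tool_pos: [0.4122, 0.2249, 0.0472]
tool_rot: [-3.141, 0.0, 0.517]
contact_force: [-0.6, -0.1, 0.0]
opening: 0.0801
grip_force: 0.0
```

step_arm:
  increments:
    - {"delta_pos":[0,0,0],"dr":[0,0,-10],"fingers":-0.74}
    - {"delta_pos":[0,0,-0.03],"dr":[0,0,-20],"fingers":-0.74}
    - {"delta_pos":[0,0,-0.06],"dr":[0,0,-30],"fingers":-0.74}
    - {"delta_pos":[0,0,-0.1],"dr":[0,0,-40],"fingers":-0.74}
    - {"delta_pos":[0,0,-0.14],"dr":[0,0,-50],"fingers":-0.74}

```text
time: 13.38
tool_pos: [0.4135, 0.2257, 0.0496]
tool_rot: [3.139, -0.003, 1.392]
contact_force: [0.7, 3.4, 0.7]
opening: 0.0799
grip_force: 1.3
```

```bash
python3 - <<'E'
from h import *
go(.412,.2245,.05,118.1)
E
```

```text
delta [-0.15 -0.13 -0.05] dr [  0.2  -0.1 -38.3] yaw now 79.8 t 13.38 F [0.7 3.4 0.7] q1,q6 [0.34 0.51] pos [0.4135 0.2257 0.0496]
```

step_arm:
  increments:
    - {"delta_pos":[0,0,-0.03],"dr":[0,0,-10],"fingers":-0.74}
    - {"delta_pos":[0,0,-0.06],"dr":[0,0,-20],"fingers":-0.74}
    - {"delta_pos":[0,0,-0.1],"dr":[0,0,-30],"fingers":-0.74}
    - {"delta_pos":[0,0,-0.12],"dr":[0,0,-38.3],"fingers":-0.74}
    - {"delta_pos":[0,0,-0.12],"dr":[0,0,-38.3],"fingers":-0.74}

```text
time: 14.0
tool_pos: [0.4125, 0.2251, 0.0504]
tool_rot: [3.14, 0.0, 2.054]
contact_force: [-0.4, -0.0, -0.5]
opening: 0.0801
grip_force: 0.1
```

step_arm:
  increments:
    - {"delta_pos":[-0.1,-0.1,0],"dr":[0,0,5],"fingers":-0.74}
    - {"delta_pos":[-0.1,-0.1,-2],"dr":[0,0,8],"fingers":-0.74}
    - {"delta_pos":[-0.1,-0.1,-6.5],"dr":[0,0,8],"fingers":-0.5}
    - {"delta_pos":[-0.1,-0.1,-7],"dr":[0,0,8],"fingers":1}
    - {"delta_pos":[-0.1,-0.1,-7],"dr":[0,0,8],"fingers":1}
  newtons: 10

```text
time: 14.62
tool_pos: [0.4117, 0.2235, 0.12]
tool_rot: [3.141, 0.0, 1.914]
contact_force: [0.4, -0.3, -0.6]
opening: 0.0546
grip_force: 0.0
```

```bash
python3 - <<'E'
from h import *
go(.412,.2245,.106,128.9)
E
```

```text
delta [0.09 0.06 1.4 ] dr [  0.    0.  -19.2] yaw now 109.7 t 14.62 F [ 0.4 -0.3 -0.6] q1,q6 [ 0.33 -0.01] pos [0.4117 0.2235 0.12  ]
```

step_arm:
  increments:
    - {"delta_pos":[0.1,0.1,0],"dr":[0,0,0],"fingers":1}
    - {"delta_pos":[0.1,0.1,0.4],"dr":[0,0,0],"fingers":1}
    - {"delta_pos":[0.1,0.1,0.8],"dr":[0,0,0],"fingers":1}
    - {"delta_pos":[0.1,0.1,1.2],"dr":[0,0,0],"fingers":1}
    - {"delta_pos":[0.1,0.1,1.4],"dr":[0,0,0],"fingers":1}

```text
time: 15.25
tool_pos: [0.4121, 0.2248, 0.1053]
tool_rot: [-3.141, -0.0, 1.916]
contact_force: [0.5, -0.1, 0.1]
opening: 0.0046
grip_force: 0.0
```

step_arm:
  increments:
    - {"delta_pos":[0,0,0.2],"dr":[0,0,0],"fingers":1}
    - {"delta_pos":[0,0,0.3],"dr":[0,0,0],"fingers":1}
    - {"delta_pos":[0,0,0.4],"dr":[0,0,0],"fingers":1}
    - {"delta_pos":[0,0,0.45],"dr":[0,0,0],"fingers":1}
    - {"delta_pos":[0,0,0.5],"dr":[0,0,0],"fingers":1}

```text
time: 15.88
tool_pos: [0.4125, 0.2249, 0.1018]
tool_rot: [3.141, 0.0, 1.916]
contact_force: [-3.6, -1.9, 13.4]
opening: 0.0006
grip_force: 6.7
```

```bash
python3 - <<'E'
from h import *
go(.6,.229,.106,41.6+90)
E
```

```text
delta [-5.96 17.79 -0.4 ] dr [  0.1   0.  -21.8] yaw now 109.8 t 15.88 F [-3.6 -1.9 13.4] q1,q6 [ 0.34 -0.01] pos [0.4125 0.2249 0.1018]
```

step_arm:
  increments:
    - {"delta_pos":[0,0,-3],"dr":[0,0,0],"fingers":1}
    - {"delta_pos":[-1.5,4.4,-4.5],"dr":[0,0,-5],"fingers":-0.35}
    - {"delta_pos":[-3,8.9,-4.5],"dr":[0,0,-11],"fingers":-0.35}
    - {"delta_pos":[-4.5,13.4,-4.5],"dr":[0,0,-17],"fingers":-0.35}
    - {"delta_pos":[-5.96,17.8,-4.5],"dr":[0,0,-21.8],"fingers":-0.35}
  newtons: 30

```text
time: 16.5
tool_pos: [0.6015, 0.229, 0.1458]
tool_rot: [3.141, 0.0, 2.299]
contact_force: [0.5, 0.4, 0.2]
opening: 0.0359
grip_force: 0.0
```

```bash
python3 - <<'E'
from h import *
go(.6,.229,.003,131.6)
s=robot.observe();im=viewer.read_camera("wrist");p=viewer.camera_params("wrist");np.savez("pics/w4.npz",im=im,K=p["K"],T=p["T"])
go(.6,.229,.003,131.6)
for a in(-.18,0,.18):
  for b in(-.018,.018):
    t=np.radians(-48.4);X=[.6+a*np.cos(t)-b*np.sin(t),.229+a*np.sin(t)+b*np.cos(t),.022];print(a,b,proj("wrist",X,p).round(1))
cv2.imwrite("pics/w4.png",im[:,:,::-1])
E
```

```text
delta [ 0.1  -0.11 14.28] dr [0.  0.  0.1] yaw now 131.7 t 16.5 F [0.5 0.4 0.2] q1,q6 [ 0.24 -0.48] pos [0.6015 0.229  0.1458]
delta [ 0.53 -0.48 14.22] dr [0.2 0.2 0.2] yaw now 131.8 t 16.55 F [ 0.9 -2.   1.9] q1,q6 [ 0.24 -0.49] pos [0.6064 0.2282 0.1452]
-0.18 -0.018 [230.4 -45.3]
-0.18 0.018 [276. -45.]
0 -0.018 [234.1 177.1]
0 0.018 [272.  177.3]
0.18 -0.018 [236.7 334.9]
0.18 0.018 [269.1 335. ]
```

View pics/w4.png

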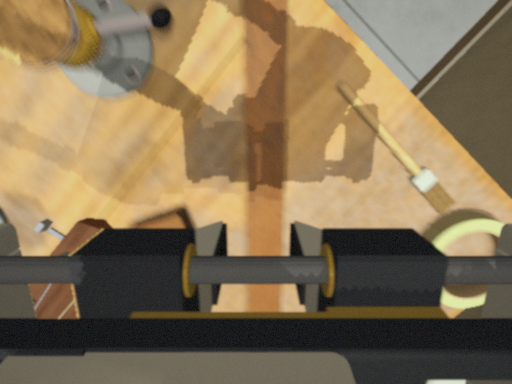

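step_arm:
  increments:
    - {"delta_pos":[0,0,0],"dr":[0,0,0],"fingers":-0.35}
    - {"delta_pos":[0,0,1],"dr":[0,0,0],"fingers":-0.35}
    - {"delta_pos":[0,0,2],"dr":[0,0,0],"fingers":-0.35}
    - {"delta_pos":[0,0,2],"dr":[0,0,0],"fingers":-0.35}
    - {"delta_pos":[0,0,2],"dr":[0,0,0],"fingers":-0.35}

```text
time: 17.18
tool_pos: [0.5998, 0.2291, 0.126]
tool_rot: [3.141, -0.0, 2.296]
contact_force: [-0.6, -0.7, -0.1]
opening: 0.0622
grip_force: 0.0
```

```bash
python3 - <<'E'
from h import *
go(.6,.229,.003,131.6)
p=viewer.camera_params("wrist");im=viewer.read_camera("wrist")
go(.6,.229,.003,131.6)
for a in(-.1,0.):
  for b in(-.018,.018):
    t=np.radians(-48.4);X=[.6+a*np.cos(t)-b*np.sin(t),.229+a*np.sin(t)+b*np.cos(t),.022];print(a,b,proj("wrist",X,p).round(1))
for v in(20,60,200):print(v,[(c,im[v-2:v+3,c,:].mean(0).astype(int).tolist()) for c in range(215,310,6)])
print(im.shape);cv2.imwrite("pics/w5.png",im[:,:,::-1])
E
```

```text
delta [-2.00e-02  1.00e-02  1.23e+01] dr [ 0. -0. -0.] yaw now 131.6 t 17.18 F [-0.6 -0.7 -0.1] q1,q6 [ 0.25 -0.48] pos [0.5998 0.2291 0.126 ]
delta [-1.000e-02 -2.000e-02  1.232e+01] dr [ 0.  0. -0.] yaw now 131.6 t 17.23 F [-0.3 -0.   0.1] q1,q6 [ 0.25 -0.48] pos [0.6    0.2291 0.1262]
-0.1 -0.018 [235.8  68.2]
-0.1 0.018 [280.5  68.2]
0.0 -0.018 [237.9 188. ]
0.0 0.018 [278.2 188.1]
20 [(215, [221, 189, 126]), (221, [211, 171, 112]), (227, [216, 175, 114]), (233, [221, 190, 126]), (239, [216, 176, 109]), (245, [168, 122, 77]), (251, [139, 98, 63]), (257, [119, 84, 53]), (263, [116, 80, 50]), (269, [117, 82, 50]), (275, [115, 80, 52]), (281, [111, 78, 51]), (287, [122, 86, 52]), (293, [164, 127, 76]), (299, [212, 178, 112]), (305, [220, 185, 114])]
60 [(215, [222, 188, 118]), (221, [196, 162, 95]), (227, [223, 191, 114]), (233, [222, 186, 110]), (239, [217, 175, 105]), (245, [181, 131, 80]), (251, [172, 124, 79]), (257, [173, 125, 81]), (263, [172, 125, 79]), (269, [181, 130, 78]), (275, [123, 83, 50]), (281, [119, 80, 49]), (287, [137, 101, 62]), (293, [162, 127, 83]), (299, [154, 117, 72]), (305, [155, 116, 70])]
200 [(215, [220, 180, 121]), (221, [225, 191, 128]), (227, [224, 188, 125]), (233, [223, 183, 120]), (239, [209, 168, 106]), (245, [173, 126, 75]), (251, [165, 113, 64]), (257, [172, 121, 72]), (263, [169, 117, 67]), (269, [162, 110, 60]), (275, [161, 110, 62]), (281, [158, 109, 61]), (287, [211, 176, 124]), (293, [202, 172, 128]), (299, [209, 179, 132]), (305, [211, 181, 136])]
(384, 512, 3)
```

View pics/w5.png

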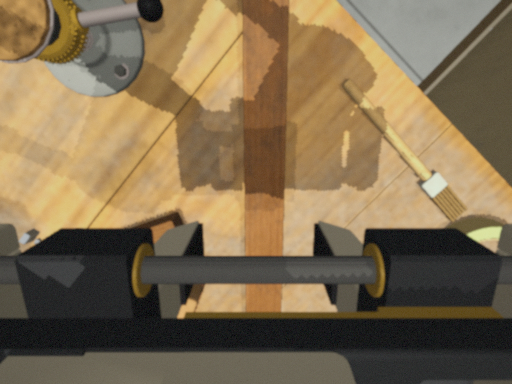

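step_arm:
  increments:
    - {"delta_pos":[0,0.5,2.5],"dr":[0,0,1],"fingers":-0.35}
    - {"delta_pos":[0,0.5,6],"dr":[0,0,1],"fingers":-0.35}
    - {"delta_pos":[0,0.5,9.5],"dr":[0,0,1],"fingers":-0.35}
    - {"delta_pos":[0,0.5,11.5],"dr":[0,0,1],"fingers":-0.35}
    - {"delta_pos":[0,0.5,12.2],"dr":[0,0,1],"fingers":-0.35}

```text
time: 17.85
tool_pos: [0.6032, 0.2322, 0.0028]
tool_rot: [-3.14, -0.001, 2.279]
contact_force: [0.3, -0.7, -0.3]
opening: 0.0622
grip_force: 0.0
```

step_arm:
  increments:
    - {"delta_pos":[0,0,0.05],"dr":[0,0,0],"fingers":0}
    - {"delta_pos":[0,0,0.05],"dr":[0,0,0],"fingers":0.3}
    - {"delta_pos":[0,0,0.05],"dr":[0,0,0],"fingers":1}
    - {"delta_pos":[0,0,0.05],"dr":[0,0,0],"fingers":1}
    - {"delta_pos":[0,0,0.05],"dr":[0,0,0],"fingers":1}
  newtons: 40

```text
time: 18.48
tool_pos: [0.6043, 0.2324, 0.0044]
tool_rot: [3.14, 0.001, 2.279]
contact_force: [-0.1, -1.3, 5.3]
opening: 0.0358
grip_force: 40.0
```

step_arm:
  increments:
    - {"delta_pos":[0,0,-1.5],"dr":[0,0,0],"fingers":1}
    - {"delta_pos":[0,0,-4.5],"dr":[0,0,0],"fingers":1}
    - {"delta_pos":[0,0,-8.5],"dr":[0,0,0],"fingers":1}
    - {"delta_pos":[0,0,-12.5],"dr":[0,0,0],"fingers":1}
    - {"delta_pos":[0,0,-15],"dr":[0,0,0],"fingers":1}

```text
time: 19.1
tool_pos: [0.604, 0.2324, 0.156]
tool_rot: [3.14, 0.001, 2.279]
contact_force: [0.6, -0.6, -3.4]
opening: 0.0356
grip_force: 39.9
```

```bash
python3 - <<'E'
from h import *
go(.4055,.1033,.155,86.9);s=robot.observe();print(s["torque"],s["opening"],s["grip_force"])
E
```

```text
delta [  3.1  -23.47   0.05] dr [ 0.1 -0.  43.7] yaw now 130.6 t 19.1 F [ 0.6 -0.6 -3.4] q1,q6 [ 0.25 -0.46] pos [0.604  0.2324 0.156 ]
[-0.06604421  0.00302043  0.02620474] 0.0356206374525795 39.90374028682709
```

step_arm:
  increments:
    - {"delta_pos":[0.5,-3.9,0],"dr":[0,0,7],"fingers":1}
    - {"delta_pos":[1.2,-9,0],"dr":[0,0,16],"fingers":1}
    - {"delta_pos":[1.9,-14.3,0],"dr":[0,0,26],"fingers":1}
    - {"delta_pos":[2.5,-19.5,0],"dr":[0,0,36],"fingers":1}
    - {"delta_pos":[3.1,-23.5,0],"dr":[0,0,43.7],"fingers":1}

```text
time: 19.73
tool_pos: [0.4028, 0.1021, 0.1536]
tool_rot: [-3.141, 0.0, 1.511]
contact_force: [-0.1, 0.1, -3.1]
opening: 0.0358
grip_force: 39.9
```

step_arm:
  increments:
    - {"delta_pos":[0,0,0.5],"dr":[0,0,0],"fingers":1}
    - {"delta_pos":[0,0,1.5],"dr":[0,0,0],"fingers":1}
    - {"delta_pos":[0,0,2.5],"dr":[0,0,0],"fingers":1}
    - {"delta_pos":[0,0,3],"dr":[0,0,0],"fingers":1}
    - {"delta_pos":[0,0,3],"dr":[0,0,0],"fingers":1}

```text
time: 20.35
tool_pos: [0.4049, 0.1032, 0.1226]
tool_rot: [-3.14, 0.0, 1.517]
contact_force: [-0.2, -1.0, -3.1]
opening: 0.0361
grip_force: 39.9
```

```bash
python3 - <<'E'
from h import *
go(.4055,.1033,.11,86.9);s=robot.observe();print(s["torque"])
a=viewer.read_camera("top")[:,:,::-1];b=viewer.read_camera("scene")[:,:,::-1]
C=np.zeros((600,800,3),np.uint8)
C[:300]=cv2.resize(a[195:255,120:280],(800,300),interpolation=cv2.INTER_CUBIC)
C[300:]=cv2.resize(b[150:225,120:320],(800,300),interpolation=cv2.INTER_CUBIC)
cv2.imwrite("pics/w6.png",C)
for z in(.13,):
  for y in(-.077,.283):print(y,[(5*(proj("top",[.4055+dx+(y-.103)*.0535,y,z])-[120,195])).round() for dx in(-.018,.018)])
E
```

```text
delta [0.01 0.06 1.26] dr [-0.1  0.  -0. ] yaw now 86.9 t 20.35 F [-0.2 -1.  -3.1] q1,q6 [0.07 0.12] pos [0.4049 0.1032 0.1226]
[-0.16857244 -0.01285711 -0.0275884 ]
-0.077 [array([740., 227.]), array([739., 158.])]
0.283 [array([ 51., 188.]), array([ 54., 119.])]
```

View pics/w6.png

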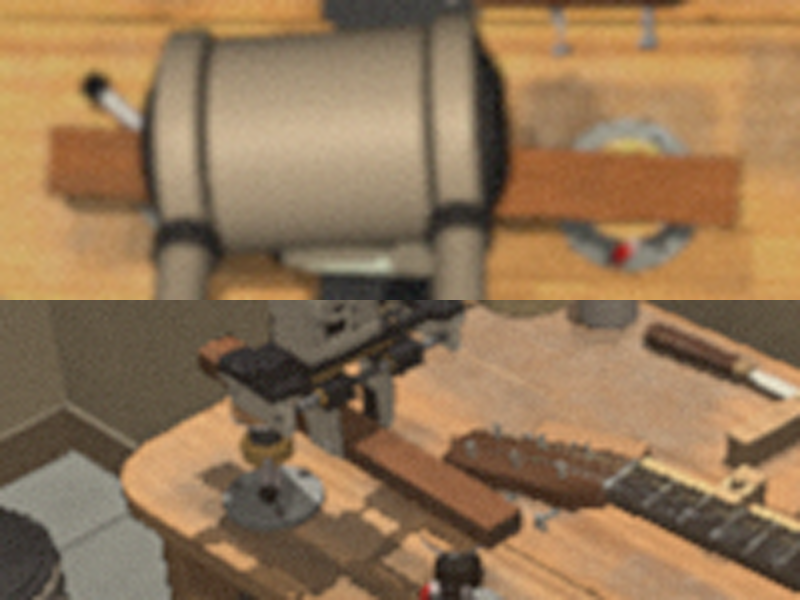

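step_arm:
  increments:
    - {"delta_pos":[0,0.06,0.5],"dr":[0,0,0],"fingers":1}
    - {"delta_pos":[0,0.06,1],"dr":[0,0,0],"fingers":1}
    - {"delta_pos":[0,0.06,1.3],"dr":[0,0,0],"fingers":1}
    - {"delta_pos":[0,0.06,1.5],"dr":[0,0,0],"fingers":1}
    - {"delta_pos":[0,0.06,1.6],"dr":[0,0,0],"fingers":1}

```text
time: 21.08
tool_pos: [0.4056, 0.103, 0.1072]
tool_rot: [-3.142, -0.0, 1.516]
contact_force: [0.5, 0.3, -2.8]
opening: 0.0357
grip_force: 39.9
```

step_arm:
  increments:
    - {"delta_pos":[0,0,0.05],"dr":[0,0,0],"fingers":1}
    - {"delta_pos":[0,0,0.1],"dr":[0,0,0],"fingers":1}
    - {"delta_pos":[0,0,0.15],"dr":[0,0,0],"fingers":1}
    - {"delta_pos":[0,0,0.15],"dr":[0,0,0],"fingers":1}
    - {"delta_pos":[0,0,0.15],"dr":[0,0,0],"fingers":1}

```text
time: 21.7
tool_pos: [0.4057, 0.103, 0.106]
tool_rot: [3.141, -0.0, 1.516]
contact_force: [-1.7, -0.1, -0.3]
opening: 0.0354
grip_force: 39.9
```

step_arm:
  increments:
    - {"delta_pos":[0,0,0.04],"dr":[0,0,0],"fingers":1}
    - {"delta_pos":[0,0,0.04],"dr":[0,0,0],"fingers":0.1}
    - {"delta_pos":[0,0,0.04],"dr":[0,0,0],"fingers":-0.1}
    - {"delta_pos":[0,0,0.04],"dr":[0,0,0],"fingers":-0.3}
    - {"delta_pos":[0,0,0.04],"dr":[0,0,0],"fingers":-0.35}

```text
time: 22.32
tool_pos: [0.4057, 0.103, 0.1054]
tool_rot: [3.142, -0.0, 1.516]
contact_force: [-0.8, -0.2, -0.3]
opening: 0.061
grip_force: 0.0
```

step_arm:
  increments:
    - {"delta_pos":[0,0,0],"dr":[0,0,0],"fingers":-0.35}
    - {"delta_pos":[0,0,0],"dr":[0,0,0],"fingers":-0.35}
    - {"delta_pos":[0,0,-1],"dr":[0,0,0],"fingers":-0.35}
    - {"delta_pos":[0,0,-3.5],"dr":[0,0,0],"fingers":-0.35}
    - {"delta_pos":[0,0,-7],"dr":[0,0,0],"fingers":-0.35}

```text
time: 22.95
tool_pos: [0.4051, 0.1029, 0.1763]
tool_rot: [-3.14, 0.0, 1.516]
contact_force: [0.8, 1.3, -0.2]
opening: 0.0621
grip_force: 0.0
```

step_arm:
  increments:
    - {"delta_pos":[0,0,-3],"dr":[0,0,0],"fingers":-0.35}
    - {"delta_pos":[2,4,-5],"dr":[0,0,0],"fingers":-0.35}
    - {"delta_pos":[5,9,-7],"dr":[0,0,0],"fingers":-0.35}
    - {"delta_pos":[9,13,-7],"dr":[0,0,0],"fingers":-0.35}
    - {"delta_pos":[14,16,-7],"dr":[0,0,0],"fingers":-0.35}

```text
time: 23.58
tool_pos: [0.5748, 0.2346, 0.2464]
tool_rot: [3.14, -0.0, 1.514]
contact_force: [0.8, -0.2, 1.2]
opening: 0.0616
grip_force: 0.0
```

```bash
python3 - <<'E'
from h import *
go(.4055,.1033,.11,86.9)
a=viewer.read_camera("top")[:,:,::-1];b=viewer.read_camera("scene")[:,:,::-1]
C=np.zeros((600,800,3),np.uint8)
C[:300]=cv2.resize(a[195:255,120:280],(800,300),interpolation=cv2.INTER_CUBIC)
C[300:]=cv2.resize(b[150:225,120:320],(800,300),interpolation=cv2.INTER_CUBIC)
cv2.imwrite("pics/w7.png",C)
E
```

```text
delta [-14.06 -16.18  13.61] dr [ 0.1 -0.  -0.1] yaw now 86.8 t 23.57 F [ 0.8 -0.2  1.2] q1,q6 [0.26 0.32] pos [0.5748 0.2346 0.2464]
```

View pics/w7.png

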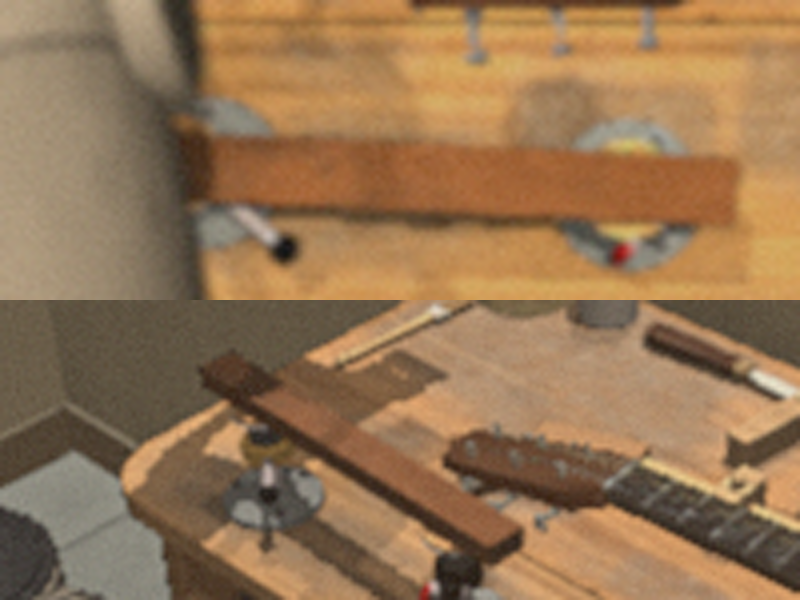

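The blank lies across both pads. In the top crop it covers rows 155–222 at the plain pad, whose centre is at about (629,189), and its right end is at column 738. The robot is clear of it.

step_arm:
  increments:
    - {"delta_pos":[0,0,0],"dr":[0,0,0],"fingers":-0.35}
    - {"delta_pos":[0,0,0],"dr":[0,0,0],"fingers":-0.35}
    - {"delta_pos":[0,0,0],"dr":[0,0,0],"fingers":-0.35}
    - {"delta_pos":[0,0,0],"dr":[0,0,0],"fingers":-0.35}
    - {"delta_pos":[0,0,0],"dr":[0,0,0],"fingers":-0.35}

```text
time: 24.3
tool_pos: [0.573, 0.2337, 0.2458]
tool_rot: [3.141, -0.0, 1.516]
contact_force: [0.2, -0.1, 0.2]
opening: 0.0616
grip_force: 0.0
```

```bash
python3 -c "
from cell import robot
print(robot.hand_in())"
```

```text
the job is handed in; nothing more can be done
None
```

The job is handed in at about 24 s: both pads probed at 101.8 mm, and the neck blank lies across them with the arm clear; one probe briefly pressed the screw pad with the closed fingertips at 42 N, just over its 40 N no-turn limit, but the pad was re-probed level afterwards.

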